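# Put the solder reels back in their colour-tagged bays

### The arm

A 7-joint arm with a two-finger parallel gripper is mounted at the origin on the work surface. World frame = base frame: x ahead of the robot, y to its left, z up, the work surface at z = 0. Lengths are in m, angles in rad, forces in N, time in s.
With the tool pointing down it reaches from about 0.35 to 0.9 m from the base axis. Payload 8.1 kg.
Tool frame: the origin (TCP) lies on the centre line of the jaws, within the pads' length; the fingertips stand 14 mm ahead of it and the grasp point (between the pads) lies 5 mm behind it; z points along the fingers, y is the direction in which the jaws open and shut (so a half turn about z gives the same grasp; the last joint's range is limited). The gripper opens to 92 mm and grips with 3 to 60 N. Pads are 19 mm wide; open, the fingers measure 130 mm over their backs; the gripper's body (75 mm by 190 mm) begins 47 mm behind the grasp point.
Start: joints at [-1.32, 0.434, 0.025, 1.573, -0.012, 1.134, -0.075], TCP at [0.217, 0.586, 0.21] pointing down, gripper open.
Joint ranges: [-2.62, 2.62], [-0.44, 2.09], [-1.27, 1.32], [0.08, 2.57], [-1.32, 4.46], [0.12, 2], [-2.74, 2.74]. Speed limits (rad/s): [2.22, 2.22, 3.01, 3.01, 3.14, 3.14, 3.14].

### API

Orientations are given as a rotation vector (axis times angle).
In Python, from cell import observe, eyes, arm gives the robot as it stands.
- The arm moves only by the tool step_arm, never from a script. Its argument "series" is a list that holds one entry, the list of rows, each a list of 5 numbers: the finger opening in m, from 0 to 0.0918, then the shift along the world's x, y, z in m, then the turn about the world's z in degrees. In form: [[[hand, dx, dy, dz, spin], ...]]. A call has 1 to 20 rows; each row is the pose to reach, as a shift and turn from the pose measured when the call began; what a row does not reach only later rows make up. A row lasts 1/12 s, in which the tool goes at most 41.7 mm and 7.16 degrees, less where a joint would pass 70% of its speed; a pose out of reach is approached as far as the arm can. A call with a gripper value outside its range is refused whole. The fingers move at their own pace and stop on an object; "squeeze" is the grip in N (left out, the last holds). Time passes only in rows, so rows that repeat a pose let the fingers close. It gives the time, the measured TCP pose, the force and the opening at its end, in the units of the state.
- observe(): the state, without advancing time (a new reading comes with each control period).
- eyes.get_image(name): name is "side" or "top"; returns (picture, depth): 480x640x3 uint8, red, green, blue; 480x640 float32, m along the optical axis (not along the pixel's ray), 0 where there is no reading.
- eyes.camera_params(name): a dict with "intrinsics" (3x3 intrinsics, pixels), "distortion" ([k1, k2, p1, p2, k3] as OpenCV has them; the pictures are not rectified), "position" and "attitude" of the camera in the world. Camera axes: x right, y down, z forward; pixel columns grow to the right and rows downward; lengths in m; the calibration is good to about 2 mm. A picture is of the moment at which its call begins. camera_params takes no time and is no camera call.
- arm.sign_off(): hands the job in, once; it reports no verdict.
The state is a dict: "clock": time; "joints": joint angles; "dq": joint speeds; "joint_efforts": joint torques, N m; "position": TCP position; "ee_rot": TCP orientation; "force": force on the tool from outside, world axes, zero at the start; "ft_torque": the same for the moment, N m; "width": opening from 0.0 (shut) to 1.0 (fully open).
Only numpy, scipy, OpenCV 4.12 (cv2) and the standard library are available. Lean on these libraries where they do the work, as an engineer would, in place of code of your own. Each camera call takes 0.05 s, during which the arm holds its last target.

### The job

Two solder reels, red and blue, have been left out on the soldering bench: one is on the upright spindle of the reel stand, the other stands on the white tile. Lift the one off its spindle, and put both away in the rack, each standing flat on the floor of the bay whose tag has its own colour. Keep both reels upright all the while, and leave the yellow reel and everything else on the bench where it is.

Things in the scene. Friction and masses are not known exactly. Their poses are not given: they have to be found in the camera images.
- reel_red: solder reel with bright red end flanges and silver solder wound between: a drum of 50 mm diameter and 54 mm height with an 18 mm bore right through, about 0.2 kg. Origin at the centre of its underside, z axis along the bore (up). At the start it is either on the spindle or on the white tile.
- reel_blue: solder reel with bright blue end flanges and silver solder wound between: a drum of 50 mm diameter and 54 mm height with an 18 mm bore right through, about 0.2 kg. Origin at the centre of its underside, z axis along the bore (up). At the start it is on the other of those two.
- reel_yellow: solder reel with bright yellow end flanges and silver solder wound between: a drum of 50 mm diameter and 54 mm height with an 18 mm bore right through, about 0.2 kg. Origin at the centre of its underside, z axis along the bore (up). Already in the yellow bay; not to be moved.
- bay_red: the red bay: a fixed dark square open-topped tray on the rack with a sloping red colour tag along one side. Outside 66 x 66 mm, 16 mm high, walls 4 mm, so inside 58 x 58 mm; floor 4 mm thick. Origin at the centre of its underside; its floor is at z = 4 mm; x and y along its sides, tag on the +x side (reaching 55 mm from the centre, up to 20 mm high).
- bay_blue: the blue bay: a fixed dark square open-topped tray on the rack with a sloping blue colour tag along one side. Outside 66 x 66 mm, 16 mm high, walls 4 mm, so inside 58 x 58 mm; floor 4 mm thick. Origin at the centre of its underside; its floor is at z = 4 mm; x and y along its sides, tag on the +x side (reaching 55 mm from the centre, up to 20 mm high).
- bay_yellow: the yellow bay: a fixed dark square open-topped tray on the rack with a sloping yellow colour tag along one side. Outside 66 x 66 mm, 16 mm high, walls 4 mm, so inside 58 x 58 mm; floor 4 mm thick. Origin at the centre of its underside; its floor is at z = 4 mm; x and y along its sides, tag on the +x side (reaching 55 mm from the centre, up to 20 mm high).
- rack: fixed aluminium base board of the rack, 112 x 326 mm, 10 mm thick, carrying the three bays in a row along its y axis at 105 mm spacing, in any order. Origin under the middle bay's centre, on the table.
- stand: fixed reel stand: round dark steel base of 80 mm diameter, 12 mm high, with an upright steel spindle of 12 mm diameter whose top is 78 mm above the table. Origin at the base's underside, on the spindle axis. One reel sits on the base with the spindle through its bore; the spindle stands 12 mm proud of the reel.
- tile: fixed white heat-proof tile, 90 x 90 mm, 12 mm thick, with one reel standing on its middle. Origin at the centre of its underside.
- tape: bystander: cream roll of masking tape lying flat, 90 mm diameter, 20 mm high. Origin at the centre of its underside.
- board: bystander: small green circuit board, 38 x 38 x 6 mm. Origin at the centre of its underside.
- screwdriver: bystander: screwdriver lying on the table, its x axis along the shaft.
- jar: bystander: small amber flux jar with white cap, 44 mm diameter, 40 mm high. Origin at the centre of its underside.
- can: bystander: upright spray can, 52 mm diameter, 180 mm high. Origin at the centre of its underside.
- brush: bystander: brush lying on the table, its x axis along the handle.
Things that resemble listed ones, but are neither listed nor needed, are in the scene too. Leave any brown look-alike of the reel_blue alone. What is shaped like the reel_red but pink is not meant.

How it is judged:
By the outcome, as a careful person would: the job done as asked, in the order asked, and still so for the second after the job is handed in, with the robot touching nothing.
It also fails if it takes over 51 s, if anything falls off the work surface, if the arm or the gripper's body presses on something with over 40 N, if the wrist force passes 120 N, or if a joint passes its speed limit or range.

## Working session

There is one attempt and no reset: what is moved stays moved. The work goes in short steps, Python scripts to look and compute and a tool call to move; the robot and the scene stay as the last step left them, time stands still between calls to the robot, and variables do not carry over. Pictures are saved under pics/ and viewed, and the job is handed in when it is done.

Besides the shell and the picture viewer there is one more tool, called after ">>>" by a JSON object that holds its "fn" and its "kwargs", one argument or row to a line. step_arm: Moves the arm, as the interface text tells. Its arguments: {"type":"object","properties":{"series":{"type":"array"},"squeeze":{"type":"number"}},"required":["series"]}

```bash
mkdir -p pics; ls
cat > h.py <<'E'
from cell import observe, eyes, arm
import numpy as np, cv2
E
python3 - <<'E'
from h import *
s=observe();print(s)
for n in("side","top"):
    p,d=eyes.get_image(n);cv2.imwrite(f"pics/{n}0.png",p[:,:,::-1]);np.savez(f"{n}0.npz",p=p,d=d)
    print(n,eyes.camera_params(n))
E
```

```text
pics
{'clock': 0.0, 'joints': array([-1.31960773,  0.43521682,  0.02495401,  1.57409523, -0.0115834 ,
        1.13399706, -0.07510117]), 'dq': array([-9.84686189e-04,  3.65709107e-04, -3.00128263e-04,  1.09361460e-05,
       -2.55750102e-04, -1.14813282e-04, -1.02402403e-03]), 'joint_efforts': array([-1.88334139e-03, -6.67834640e+01,  9.84830260e-01, -3.14460468e+01,
       -6.03516586e-02,  4.27504582e-02,  1.86285561e-04]), 'position': array([0.21639871, 0.58576884, 0.20934933]), 'ee_rot': array([-5.52885614e-01, -3.09242802e+00,  2.46067362e-03]), 'force': array([-0.03676673,  0.53185738, -0.07159503]), 'ft_torque': array([0.02114169, 0.03051246, 0.02669299]), 'width': 0.9998168402954655}
side {'intrinsics': array([[497.74496852,   0.        , 319.17548852],
       [  0.        , 497.74496852, 231.24223724],
       [  0.        ,   0.        ,   1.        ]]), 'distortion': array([-0.0957829,  0.       ,  0.       ,  0.       ,  0.       ]), 'position': array([ 0.44325174, -0.89810391,  0.75604306]), 'attitude': array([-2.21685251,  0.06141904, -0.05267762])}
top {'intrinsics': array([[442.62773583,   0.        , 320.55659651],
       [  0.        , 442.62773583, 238.67141514],
       [  0.        ,   0.        ,   1.        ]]), 'distortion': array([0.03496539, 0.        , 0.        , 0.        , 0.        ]), 'position': array([0.4714346 , 0.03141558, 1.26682462]), 'attitude': array([-2.21604982,  2.1922418 , -0.03042208])}
```

View pics/side0.png

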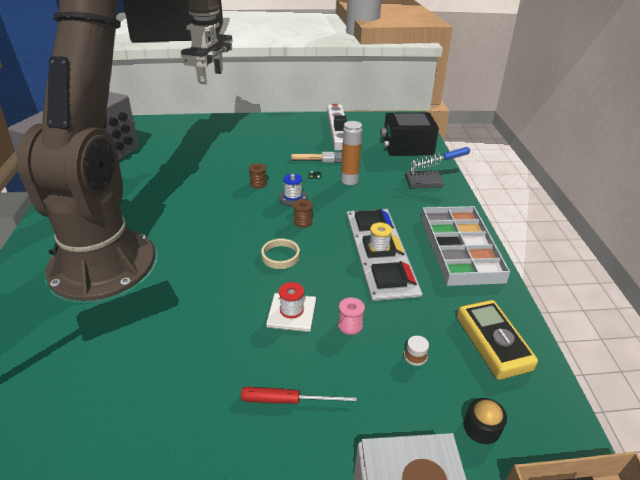

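View pics/top0.png

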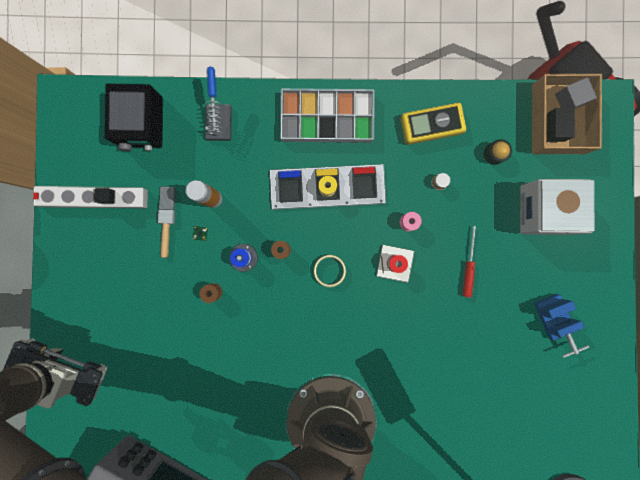

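The side picture shows the blue reel on the spindle at (292,188) and the red one on the white tile at (291,302). The top picture has them at (241,257) and (398,264). The look-alikes, seen from the top, are brown at (280,249) and (209,292) and pink at (411,221). The bays from the top are blue (290,187), yellow (328,185, occupied) and red (365,183). Next I measure these and confirm with a crop.

```bash
cat >> h.py <<'E'
def cam(n):
    c=eyes.camera_params(n); return c["intrinsics"],c["distortion"],c["position"],cv2.Rodrigues(c["attitude"])[0]
def ray(n,uv,z):
    K,D,t,R=cam(n); uv=np.asarray(uv,float).reshape(-1,1,2)
    x=cv2.undistortPoints(uv,K,D)[:,0]; d=np.c_[x,np.ones(len(x))]@R.T
    return t+d*((z-t[2])/d[:,2])[:,None]
def cloud(n,dep,mask):
    K,D,t,R=cam(n); v,u=np.nonzero(mask&(dep>0)); uv=np.c_[u,v].astype(float).reshape(-1,1,2)
    x=cv2.undistortPoints(uv,K,D)[:,0]; return t+(np.c_[x,np.ones(len(x))]*dep[v,u][:,None])@R.T
def cmask(p,c):
    h=cv2.cvtColor(p,cv2.COLOR_RGB2HSV); H,S,V=[h[...,i].astype(int) for i in range(3)]
    hh={'red':(H<6)|(H>174),'blue':(H>108)&(H<130),'yellow':(H>20)&(H<33)}[c]
    return hh&(S>150)&(V>60)
def blobs(m,amin=15):
    n,l,s,c=cv2.connectedComponentsWithStats(m.astype(np.uint8)); return [(i,s[i],c[i],l==i) for i in range(1,n) if s[i][4]>=amin]
E
python3 - <<'E'
from h import *
for n in("top","side"):
    f=np.load(n+"0.npz");p,d=f['p'],f['d']
    for c in('red','blue','yellow'):
        for i,s,ce,m in blobs(cmask(p,c),25):
            q=cloud(n,d,m); print(n,c,s,ce.round(1),np.percentile(q,[5,50,95],axis=0).round(3).tolist() if len(q) else None)
f=np.load("top0.npz");p=f['p']
a=cv2.resize(p[155:305,190:430],None,fx=3.3,fy=3.3,interpolation=cv2.INTER_CUBIC);cv2.imwrite("pics/crop0.png",a[:,:,::-1])
E
```

```text
top red [353 167  22   7 122] [363.6 170.1] [[0.696, -0.111, 0.016], [0.705, -0.083, 0.023], [0.712, -0.056, 0.029]]
top red [390 256  18  17 209] [398.  263.7] [[0.423, -0.194, 0.061], [0.443, -0.175, 0.065], [0.461, -0.155, 0.069]]
top red [463 262  12  35 290] [468.7 279. ] [[0.36, -0.391, 0.015], [0.402, -0.379, 0.023], [0.446, -0.368, 0.027]]
top blue [208  67   8  30 185] [211.2  81.8] [[0.889, 0.323, 0.089], [0.92, 0.329, 0.102], [0.95, 0.337, 0.113]]
top blue [279 171  22   7 131] [289.4 174.1] [[0.682, 0.099, 0.016], [0.691, 0.124, 0.024], [0.701, 0.153, 0.031]]
top blue [230 249  19  18 239] [239.1 257.5] [[0.435, 0.235, 0.059], [0.454, 0.256, 0.065], [0.476, 0.277, 0.069]]
top yellow [402 103  64  41 672] [431.8 125.1] [[0.79, -0.357, 0.027], [0.82, -0.269, 0.034], [0.885, -0.196, 0.039]]
top yellow [316 169  22  25 372] [327.2 180. ] [[0.638, -0.004, 0.018], [0.669, 0.02, 0.066], [0.705, 0.042, 0.071]]
side red [401 262  15  21 111] [408. 272.] [[0.696, -0.113, 0.016], [0.705, -0.086, 0.021], [0.713, -0.058, 0.028]]
side red [279 282  25  19 328] [290.9 291.1] [[0.424, -0
[... 638 characters left out ...]
de blue [284 174  18  11 126] [292.5 179.3] [[0.435, 0.228, 0.062], [0.456, 0.247, 0.065], [0.476, 0.273, 0.067]]
side blue [285 195  17   5  28] [292.8 197.9] [[0.435, 0.227, 0.012], [0.454, 0.233, 0.015], [0.477, 0.242, 0.018]]
side blue [381 210  11  16  68] [386.  217.3] [[0.682, 0.098, 0.019], [0.69, 0.121, 0.025], [0.698, 0.147, 0.029]]
side yellow [371 223  20  14 201] [380.7 229.1] [[0.636, -0.006, 0.064], [0.656, 0.016, 0.066], [0.675, 0.038, 0.069]]
side yellow [392 235  11  18  80] [396.6 243.2] [[0.69, -0.007, 0.015], [0.698, 0.017, 0.022], [0.706, 0.042, 0.029]]
side yellow [460 306  77  73 974] [495.2 353.2] [[0.791, -0.369, 0.01], [0.813, -0.348, 0.029], [0.88, -0.233, 0.036]]
```

View pics/crop0.png

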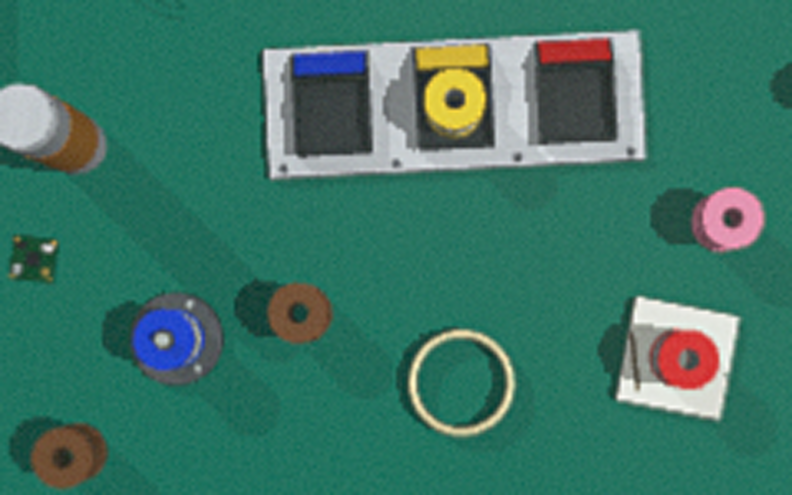

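The crop confirms it. Bright blue is the reel on the spindle, red is the one on the tile, and brown and pink are the look-alikes. Blue bay is at the left of the rack and red at the right. Now for precise fits.

```bash
cat >> h.py <<'E'
def reel(n,p,d,c,ztop,near,r=0.05):
    """centre of top flange: outline pixels -> plane ztop -> least squares circle"""
    m=cmask(p,c); best=None
    for i,s,ce,mm in blobs(m,40):
        q=cloud(n,d,mm)
        if len(q) and np.hypot(*(np.median(q,0)[:2]-near))<r and abs(np.median(q[:,2])-ztop)<.008:
            top=mm
            cs=max(cv2.findContours(top.astype(np.uint8),0,1)[0],key=len)
            h=cv2.convexHull(cs)[:,0]
            (xy)=ray(n,h,ztop)[:,:2]; ctr,rad=cv2.minEnclosingCircle((xy*1000).astype(np.float32))
            el=cv2.fitEllipse(cs); mid=ray(n,[el[0]],ztop)[0,:2]
            print(n,c,"minEncl",np.round(ctr,1),round(rad,1),"ellipse",(mid*1000).round(1),"depthz",np.median(q[:,2]).round(4))
E
python3 - <<'E'
from h import *
for n in("top","side"):
    f=np.load(n+"0.npz");p,d=f['p'],f['d']
    reel(n,p,d,'blue',.066,(.455,.256)); reel(n,p,d,'red',.066,(.443,-.177)); reel(n,p,d,'yellow',.068,(.656,.016))
    h=cv2.cvtColor(p,cv2.COLOR_RGB2HSV)
    # everything within rack region by cloud, z>5mm
    q=cloud(n,d,np.ones(d.shape,bool)); v,u=np.nonzero(d>0)
    reg=(abs(q[:,0]-.655)<.09)&(abs(q[:,1]-.018)<.2)
    m=np.zeros(d.shape,np.uint8); s=(h[...,1]<60)&(h[...,2]>110)
    m[v[reg],u[reg]]=1; m&=s.astype(np.uint8)
    m=cv2.morphologyEx(m,cv2.MORPH_OPEN,np.ones((2,2)))
    cs=max(cv2.findContours(m,0,2)[0],key=cv2.contourArea)
    hh=cv2.convexHull(cs)[:,0]; P=ray(n,hh,.010)[:,:2]
    (c,sz,a)=cv2.minAreaRect((P*1000).astype(np.float32)); print("rack",n,np.round(c,1),np.round(sz,1),round(a,2))
    # tall things
    if n=="top":
        w=np.round(q[(q[:,2]>.1)&(q[:,0]>.3)&(q[:,1]<.45)&(q[:,0]<.8)],3); print("tall",len(w),w.min(0),w.max(0),np.median(w,0))
    g=cloud(n,d,(h[...,0]>60)&(h[...,0]<90)&(h[...,1]>120)); print("table z",np.median(g[:,2]))
E
```

```text
top blue minEncl [455.6 255. ] 25.8 ellipse [455.3 255.7] depthz 0.0653
top red minEncl [ 443.6 -174.5] 24.3 ellipse [ 443.2 -174.6] depthz 0.0653
top yellow minEncl [670.8  20. ] 38.8 ellipse [668.4  19.4] depthz 0.0655
rack top [656.7  14.9] [112.8 326.3] 3.48
tall 3548 [ 0.531 -0.669  0.1  ] [0.67  0.367 0.186] [ 0.605 -0.582  0.119]
table z -0.0004921569904012824
side blue minEncl [455.1 249.3] 26.9 ellipse [455.3 248.9] depthz 0.0646
side red minEncl [ 443.4 -180. ] 26.1 ellipse [ 443.4 -180.6] depthz 0.0644
side yellow minEncl [655.5  13.3] 26.5 ellipse [655.2  13.3] depthz 0.0664
rack side [661.4   6.3] [112.7 331.2] 3.51
table z -0.0008874826671714242
```

Top camera: blue reel (0.455, 0.2555), red reel (0.443, -0.1745), both flange tops 25 mm in radius at z≈0.065, as expected. Rack centre is (0.657, 0.015), size 113×326 mm, yaw 3.5°. The side-view fits include the flange rim, so they come out biased in y. Blue goes first: move above it with the jaws turned to about 30°, clear of the brown reels.

>>> {"fn": "step_arm", "kwargs": {
  "series": [
    [[0.0918,0.02,-0.027,0,-5],[0.0918,0.045,-0.062,0,-10],[0.0918,0.07,-0.096,0,-15],[0.0918,0.094,-0.13,-0.01,-20],[0.0918,0.117,-0.162,-0.02,-25],[0.0918,0.14,-0.194,-0.03,-30],[0.0918,0.163,-0.226,-0.04,-35],[0.0918,0.185,-0.257,-0.05,-40],[0.0918,0.207,-0.287,-0.05,-40],[0.0918,0.225,-0.312,-0.05,-40],[0.0918,0.235,-0.325,-0.05,-40],[0.0918,0.239,-0.331,-0.05,-40],[0.0918,0.239,-0.331,-0.05,-40],[0.0918,0.239,-0.331,-0.05,-40]]
  ]
}}

```text
clock: 1.27
position: [0.4547, 0.2557, 0.1592]
ee_rot: [-1.576, -2.716, 0.002]
force: [-0.2, 0.9, -0.2]
width: 1.0
```

```bash
cat >> h.py <<'E'
def st():
    s=observe(); R=cv2.Rodrigues(np.array(s['ee_rot']))[0]
    print("t",round(s['clock'],2),"pos",s['position'].round(4),"jaw deg",np.degrees(np.arctan2(R[1,1],R[0,1])).round(2),"z",R[:,2].round(3),"F",s['force'].round(1),"w",round(s['width']*.0918,4),"j7",s['joints'][6].round(2)); return s
def snap(tag,c):
    for n in("side","top"):
        p,d=eyes.get_image(n);cv2.imwrite(f"pics/{n}{tag}.png",p[:,:,::-1]);np.savez(f"{n}{tag}.npz",p=p,d=d)
        y0,y1,x0,x1=c[n]; a=cv2.resize(p[y0:y1,x0:x1],None,fx=4,fy=4,interpolation=cv2.INTER_CUBIC);cv2.imwrite(f"pics/{n}{tag}c.png",a[:,:,::-1])
E
python3 - <<'E'
from h import *
st(); snap("1",{"side":(120,240,220,380),"top":(200,320,160,320)})
a=cv2.imread("pics/side1c.png");b=cv2.imread("pics/top1c.png")
cv2.imwrite("pics/both1.png",cv2.resize(np.hstack([a,b]),(800,300)))
E
```

```text
t 1.27 pos [0.4547 0.2557 0.1592] jaw deg 29.76 z [-0.002 -0.    -1.   ] F [-0.2  0.9 -0.2] w 0.0918 j7 0.02
```

View pics/both1.png

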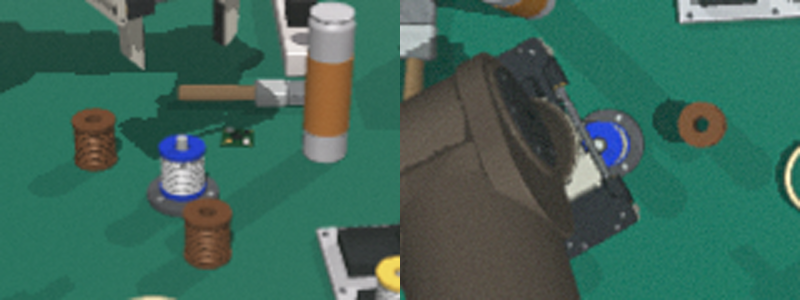

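The crops show both open fingers either side of the blue reel's axis and well above it; the side view has the fingertips at about (276,147) and (309,138). I check these against the projected tool pose.

Run:
```python
from h import *
K,D,t,R=cam("side"); j=np.array([np.cos(np.radians(29.76)),np.sin(np.radians(29.76)),0])
w=np.array([-j[1],j[0],0])
P=[np.array([.4547,.2557,.1452])+s*.0459*j+q*.0095*w for s in(-1,1) for q in(-1,1)]
x=cv2.projectPoints(np.array(P),cv2.Rodrigues(R.T)[0],-R.T@t,K,D)[0][:,0]; print(x.round(1))
a=cv2.imread("pics/side1.png")[110:170,250:330]; a=cv2.resize(a,None,fx=10,fy=10,interpolation=cv2.INTER_CUBIC)
for u,v in x: cv2.circle(a,(int((u-250+.5)*10),int((v-110+.5)*10)),4,(0,0,255),-1)
cv2.imwrite("pics/tips1.png",a)
```

```text
[[278.  157.3]
 [274.4 154.3]
 [308.6 148.4]
 [304.7 145.5]]
```

View pics/tips1.png

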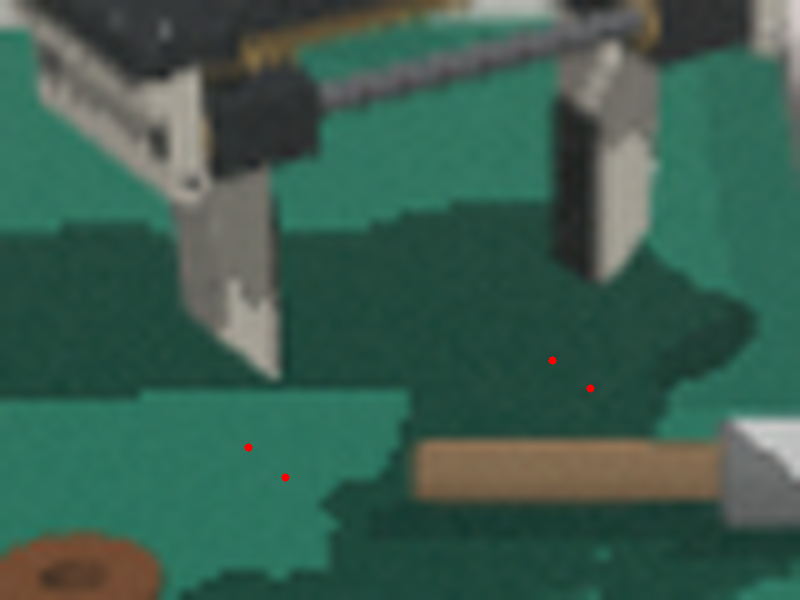

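Run:
```python
from h import *
f=np.load("side1.npz");d=f['d']
for nm,(x0,x1,y0,y1) in {"L":(268,279,128,149),"R":(305,316,118,139)}.items():
    m=np.zeros(d.shape,bool); m[y0:y1,x0:x1]=1; q=cloud("side",d,m); v,u=np.nonzero(m&(d>0))
    k=(q[:,2]>.1); q=q[k]; print(nm,len(q),q.min(0).round(3),np.median(q,0).round(3),q.max(0).round(3))
    o=np.argsort(q[:,2])[:8]; print(q[o].round(3).tolist())
```

```text
L 163 [0.396 0.18  0.176] [0.409 0.22  0.207] [0.419 0.234 0.248]
[[0.418, 0.227, 0.176], [0.418, 0.221, 0.176], [0.418, 0.222, 0.181], [0.416, 0.216, 0.182], [0.413, 0.219, 0.183], [0.411, 0.219, 0.183], [0.416, 0.219, 0.183], [0.418, 0.221, 0.184]]
R 178 [0.493 0.265 0.173] [0.503 0.275 0.205] [0.516 0.293 0.231]
[[0.5, 0.275, 0.173], [0.503, 0.277, 0.175], [0.496, 0.283, 0.175], [0.506, 0.273, 0.177], [0.503, 0.267, 0.177], [0.498, 0.272, 0.177], [0.493, 0.282, 0.178], [0.5, 0.268, 0.179]]
```

Run:
```python
from h import *
st()
f=np.load("side0.npz");d=f['d'];p=f['p']
m=np.zeros(d.shape,bool); m[40:85,180:235]=1; q=cloud("side",d,m); q=q[q[:,1]<.8]; q=q[q[:,2]>.15]
print(len(q)); o=np.argsort(q[:,2])[:12]; print(q[o].round(3).tolist())
f=np.load("top1.npz");d=f['d']; m=np.zeros(d.shape,bool); m[200:320,200:270]=1; q=cloud("top",d,m)
print("top gripper z hist",np.histogram(q[:,2],bins=np.arange(0,.5,.02))[0])
a=cv2.resize(p[20:100,160:260],None,fx=6,fy=6);cv2.imwrite("pics/g0.png",a[:,:,::-1])
print(cv2.projectPoints(np.array([[.216,.586,.195],[.216,.586,.225]]),cv2.Rodrigues(cam("side")[3].T)[0],-cam("side")[3].T@cam("side")[2],cam("side")[0],cam("side")[1])[0])
```

```text
t 1.37 pos [0.4543 0.2565 0.1593] jaw deg 29.87 z [-0.002 -0.    -1.   ] F [ 0.3  0.4 -0.8] w 0.092 j7 0.02
1259
[[0.208, 0.54, 0.224], [0.243, 0.633, 0.224], [0.205, 0.54, 0.224], [0.231, 0.631, 0.225], [0.234, 0.63, 0.226], [0.228, 0.629, 0.226], [0.203, 0.535, 0.226], [0.237, 0.627, 0.226], [0.19, 0.543, 0.227], [0.241, 0.624, 0.227], [0.199, 0.54, 0.227], [0.228, 0.634, 0.227]]
top gripper z hist [2053   38   32  167   20   16   17    7    3    2    0    2  152  241
  768    7   48  113   43  102   64   52   35    1]
[[[211.58076388  87.67796735]]

 [[210.56800761  78.21638231]]]
```

View pics/g0.png

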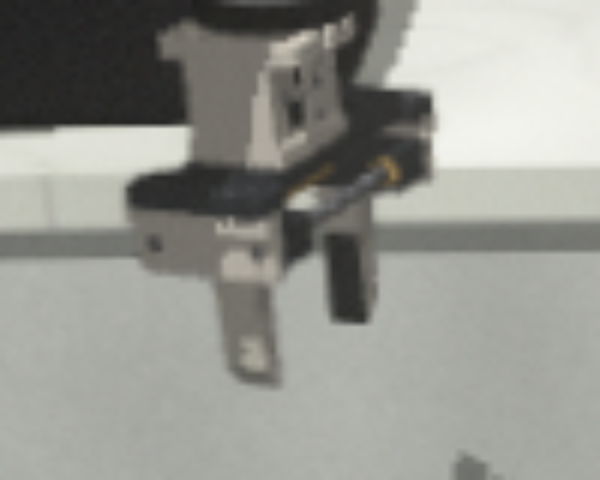

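The fingertips measure 15 mm above the reported TCP height, where the spec puts them 14 mm below it. Depth and ray agree, in both poses, so there is about a 29 mm height offset. In x and y the fingers straddle the reel properly. I go down part way, to a height safe under either reading, and check again.

>>> {"fn": "step_arm", "kwargs": {
  "series": [
    [[0.0918,0,-0.001,-0.015,0],[0.0918,0,-0.001,-0.035,0],[0.0918,0,-0.001,-0.055,0],[0.0918,0,-0.001,-0.075,0],[0.0918,0,-0.001,-0.09,0],[0.0918,0,-0.001,-0.1,0],[0.0918,0,-0.001,-0.104,0],[0.0918,0,-0.001,-0.104,0],[0.0918,0,-0.001,-0.104,0]]
  ]
}}

```text
clock: 2.12
position: [0.4544, 0.2562, 0.0558]
ee_rot: [-1.572, -2.718, 0.001]
force: [-0.5, 0.6, -0.3]
width: 0.998
```

Run:
```python
from h import *
st()
n="side";p,d=eyes.get_image(n);np.savez("side2.npz",p=p,d=d)
a=cv2.resize(p[140:220,250:340],None,fx=7,fy=7,interpolation=cv2.INTER_CUBIC);cv2.imwrite("pics/side2c.png",a[:,:,::-1])
```

```text
t 2.12 pos [0.4544 0.2562 0.0558] jaw deg 29.91 z [-0.002  0.    -1.   ] F [-0.5  0.6 -0.3] w 0.0917 j7 0.08
```

View pics/side2c.png

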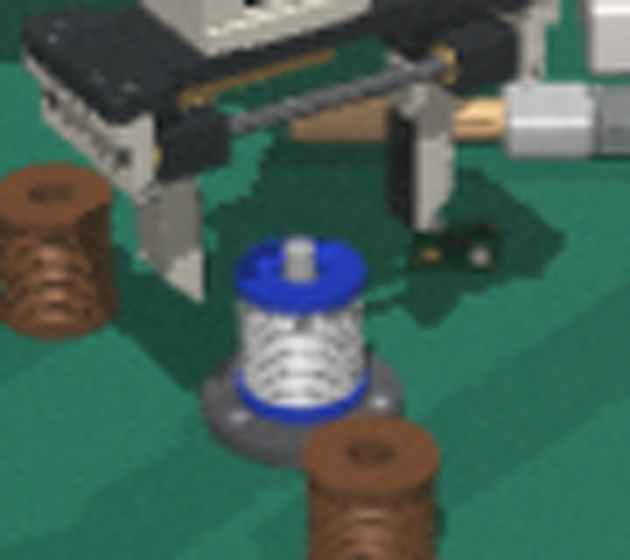

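```bash
cat >> h.py <<'E'
def tips(n,d,boxes,zmin):
    for (x0,x1,y0,y1) in boxes:
        m=np.zeros(d.shape,bool); m[y0:y1,x0:x1]=1; q=cloud(n,d,m); q=q[q[:,2]>zmin]
        o=np.argsort(q[:,2])[:8]; print("tip",q[o].mean(0).round(4),"lowest",q[o[0]].round(4))
E
python3 - <<'E'
from h import *
d=np.load("side2.npz")['d']
tips("side",d,[(270,280,168,186),(306,315,158,175)],.04)
E
```

```text
tip [0.4176 0.2225 0.0759] lowest [0.4197 0.2265 0.0707]
tip [0.4983 0.277  0.0734] lowest [0.5009 0.2739 0.0716]
```

Fingertips at 0.071 with the TCP at 0.056, so the +15 mm offset holds. I go down to TCP 0.017 (tips ≈0.032, which leaves them clear of the bay rims when placing) and then grip.

>>> {"fn": "step_arm", "kwargs": {
  "series": [
    [[0.0918,0,-0.001,-0.012,0],[0.0918,0,-0.001,-0.025,0],[0.0918,0,-0.001,-0.035,0],[0.0918,0,-0.001,-0.039,0],[0.0918,0,-0.001,-0.039,0],[0.07,0,-0.001,-0.039,0],[0.06,0,-0.001,-0.039,0],[0.055,0,-0.001,-0.039,0],[0.05,0,-0.001,-0.039,0],[0.045,0,-0.001,-0.039,0],[0.04,0,-0.001,-0.039,0],[0.04,0,-0.001,-0.039,0],[0.04,0,-0.001,-0.039,0],[0.04,0,-0.001,-0.039,0]]
  ],
  "squeeze": 25
}}

```text
clock: 3.33
position: [0.4546, 0.2552, 0.0172]
ee_rot: [-1.572, -2.719, -0.0]
force: [-0.6, -0.4, 3.1]
width: 0.543
```

Run:
```python
from h import *
st()
n="side";p,d=eyes.get_image(n);np.savez("side3.npz",p=p,d=d)
a=cv2.resize(p[140:220,250:340],None,fx=7,fy=7,interpolation=cv2.INTER_CUBIC);cv2.imwrite("pics/side3c.png",a[:,:,::-1])
```

```text
t 3.33 pos [0.4546 0.2552 0.0172] jaw deg 29.91 z [-0.001  0.001 -1.   ] F [-0.6 -0.4  3.1] w 0.0499 j7 0.1
```

View pics/side3c.png

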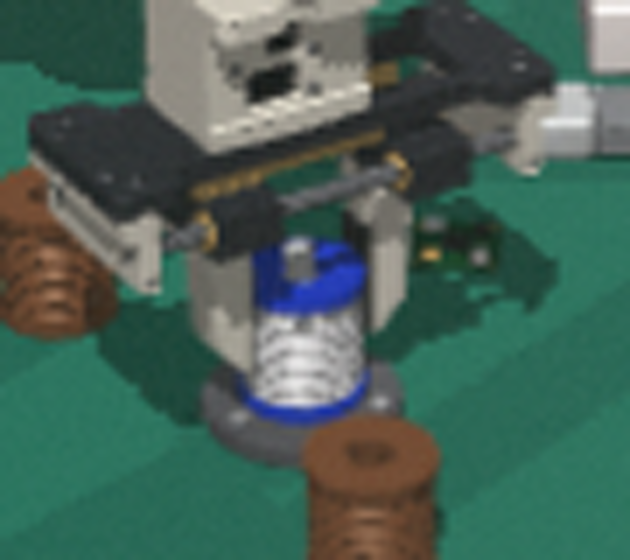

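Opening 49.9 mm means the reel is held across its 50 mm flanges, with the fingers straddling it evenly. Lift straight up, 110 mm.

>>> {"fn": "step_arm", "kwargs": {
  "series": [
    [[0.04,0,0,0.005,0],[0.04,0,0,0.015,0],[0.04,0,0,0.028,0],[0.04,0,0,0.042,0],[0.04,0,0,0.057,0],[0.04,0,0,0.072,0],[0.04,0,0,0.087,0],[0.04,0,0,0.1,0],[0.04,0,0,0.108,0],[0.04,0,0,0.11,0],[0.04,0,0,0.11,0]]
  ]
}}

```text
clock: 4.3
position: [0.4549, 0.2554, 0.1278]
ee_rot: [-1.573, -2.719, -0.002]
force: [0.3, 0.2, -2.9]
width: 0.541
```

Run:
```python
from h import *
st()
n="side";p,d=eyes.get_image(n);np.savez("side4.npz",p=p,d=d)
a=cv2.resize(p[100:220,230:350],None,fx=5,fy=5,interpolation=cv2.INTER_CUBIC);cv2.imwrite("pics/side4c.png",a[:,:,::-1])
for i,s,ce,mm in blobs(cmask(p,'blue'),15):
    q=cloud(n,d,mm); 
    if abs(np.median(q[:,0])-.455)<.06: print(s,np.percentile(q,[5,50,95],axis=0).round(3).tolist())
```

```text
t 4.3 pos [0.4549 0.2554 0.1278] jaw deg 29.9 z [-0.     0.001 -1.   ] F [ 0.3  0.2 -2.9] w 0.0496 j7 0.04
[285 137  17  11 134] [[0.441, 0.229, 0.172], [0.459, 0.249, 0.176], [0.476, 0.274, 0.178]]
[284 159  18   6  43] [[0.437, 0.227, 0.122], [0.455, 0.234, 0.125], [0.478, 0.241, 0.129]]
```

View pics/side4c.png

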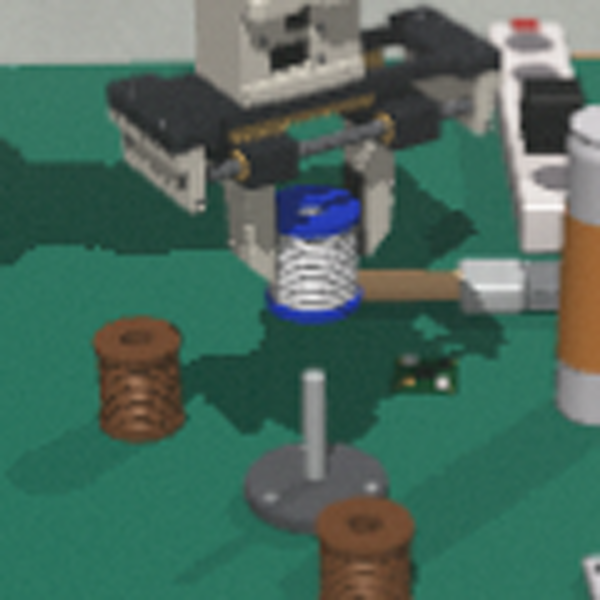

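The blue reel hangs upright (flanges at z 0.125 and 0.176), clear of the spindle. Before the transfer I refine the bay centres.

Run:
```python
from h import *
f=np.load("top0.npz");p,d=f['p'],f['d']; h=cv2.cvtColor(p,cv2.COLOR_RGB2HSV)
for c,b in(('blue',(.6503,.1197)),('red',(.6631,-.0899))):
    # bay interior: dark in the vicinity, plus tag: outer footprint = dark|tag at rim height
    q=cloud("top",d,np.ones(d.shape,bool)); v,u=np.nonzero(d>0)
    reg=np.zeros(d.shape,bool); k=(abs(q[:,0]-b[0])<.048)&(abs(q[:,1]-b[1])<.045); reg[v[k],u[k]]=1
    dk=reg&(h[...,2]<75)&(~cmask(p,c)); B=max(blobs(dk),key=lambda b:b[1][4])
    (ct,sz,a)=cv2.minAreaRect(np.argwhere(B[3])[:,::-1].astype(np.float32)); box=cv2.boxPoints((ct,sz,a))
    for z in(.014,.026): P=ray("top",box,z)[:,:2]; print(c,"z",z,P.mean(0).round(4),np.linalg.norm(np.diff(P,axis=0),axis=1).round(4),B[1][:4])
    t=max((x for x in blobs(cmask(p,c)&reg)),key=lambda b:b[1][4]); print(' tag',ray("top",[t[2]],.02)[0].round(4))
a=cv2.resize(p[155:215,260:400],None,fx=5.7,fy=5.7,interpolation=cv2.INTER_CUBIC);cv2.imwrite("pics/bays.png",a[:,:,::-1])
```

```text
blue z 0.014 [0.6561 0.1256] [0.0654 0.0798 0.0653] [278 173  24  29]
blue z 0.026 [0.6544 0.1247] [0.0647 0.079  0.0647] [278 173  24  29]
 tag [0.691  0.1273 0.02  ]
red z 0.014 [ 0.6627 -0.0865] [0.0648 0.0681 0.0647] [353 173  24  25]
red z 0.026 [ 0.6608 -0.0854] [0.0642 0.0675 0.0641] [353 173  24  25]
 tag [ 0.7036 -0.0827  0.02  ]
```

View pics/bays.png

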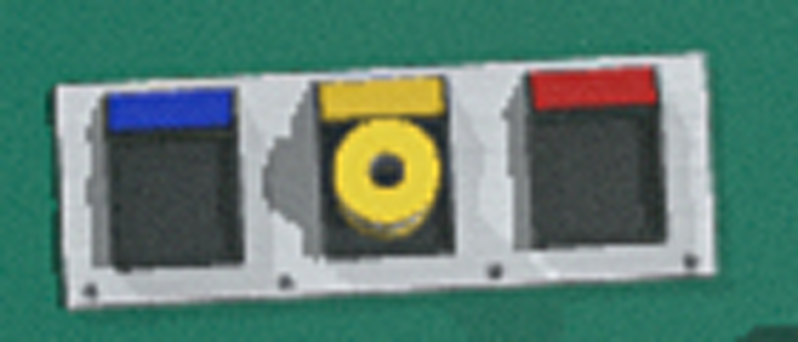

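Run:
```python
from h import *
s=5.7
for nm,B in (('blue',[(110,268),(243,262),(237,122),(106,130)]),('red',[(528,249),(665,243),(657,104),(529,110)]),('rack',[(67,308),(716,274),(706,53),(54,85)])):
    uv=np.array(B)/s-.5+[260,155]; z=.010 if nm=='rack' else .026
    P=ray("top",uv,z)[:,:2]; print(nm,P.mean(0).round(4),np.linalg.norm(np.roll(P,1,0)-P,axis=1).round(3),np.degrees(np.arctan2(*(P[0]-P[1])))[None].round(2), np.degrees(np.arctan2(*(P[3]-P[2]))).round(2))
```

```text
blue [0.6493 0.1232] [0.068 0.066 0.069 0.065] [-3.21] -4.14
red [ 0.6608 -0.0843] [0.069 0.068 0.069 0.063] [-3.08] -3.23
rack [0.6604 0.0187] [0.112 0.324 0.111 0.326] [-3.6] -3.4
```

Bay centres from tags (210.4 mm apart, exactly 2×105) and bay outlines agree: blue (0.649, 0.124), red (0.661, -0.085), yaw 3.5°. The plain rack outline differs by a few mm in x, so I'll check while hovering. Carry blue over with the jaws turned along the rack's y.

>>> {"fn": "step_arm", "kwargs": {
  "series": [
    [[0.04,0.004,-0.003,0,2],[0.04,0.014,-0.009,0,6],[0.04,0.028,-0.019,0,11],[0.04,0.045,-0.031,0,16],[0.04,0.063,-0.043,0,21],[0.04,0.081,-0.055,0,26],[0.04,0.099,-0.067,0,31],[0.04,0.117,-0.079,0,36],[0.04,0.135,-0.091,0,41],[0.04,0.152,-0.103,0,46],[0.04,0.168,-0.114,0,51],[0.04,0.18,-0.122,0,56],[0.04,0.188,-0.128,0,60],[0.04,0.193,-0.131,0,63],[0.04,0.194,-0.1316,0,63.6],[0.04,0.194,-0.1316,0,63.6],[0.04,0.194,-0.1316,0,63.6]]
  ]
}}

```text
clock: 5.77
position: [0.6477, 0.1239, 0.1262]
ee_rot: [0.094, -3.138, 0.001]
force: [-0.9, -0.0, -1.8]
width: 0.546
```

>>> {"fn": "step_arm", "kwargs": {
  "series": [
    [[0.04,0,0,-0.005,0],[0.04,0,0,-0.018,0],[0.04,0,0,-0.033,0],[0.04,0,0,-0.048,0],[0.04,0,0,-0.06,0],[0.04,0,0,-0.068,0],[0.04,0,0,-0.07,0],[0.04,0,0,-0.07,0]]
  ]
}}

```text
clock: 6.43
position: [0.6473, 0.1241, 0.0557]
ee_rot: [0.094, -3.137, 0.001]
force: [-0.1, -0.1, -1.6]
width: 0.545
```

Run:
```python
from h import *
st(); snap("5",{"side":(180,300,320,440),"top":(150,250,230,350)})
a=cv2.imread("pics/side5c.png");b=cv2.imread("pics/top5c.png")
b=cv2.copyMakeBorder(b,0,a.shape[0]-b.shape[0],0,0,0)
cv2.imwrite("pics/both5.png",cv2.resize(np.hstack([a,b]),(800,400)))
for n in("side","top"):
    f=np.load(n+"5.npz");p,d=f['p'],f['d']
    for i,s,ce,mm in blobs(cmask(p,'blue'),10):
        q=cloud(n,d,mm)
        if len(q) and abs(np.median(q[:,0])-.655)<.06: print(n,s,np.percentile(q,[5,50,95],axis=0).round(3).tolist())
```

```text
t 6.43 pos [0.6473 0.1241 0.0557] jaw deg 93.43 z [-0.004 -0.001 -1.   ] F [-0.1 -0.1 -1.6] w 0.05 j7 1.38
side [361 208  32  19 100] [[0.63, 0.097, 0.018], [0.686, 0.11, 0.027], [0.699, 0.145, 0.055]]
```

View pics/both5.png

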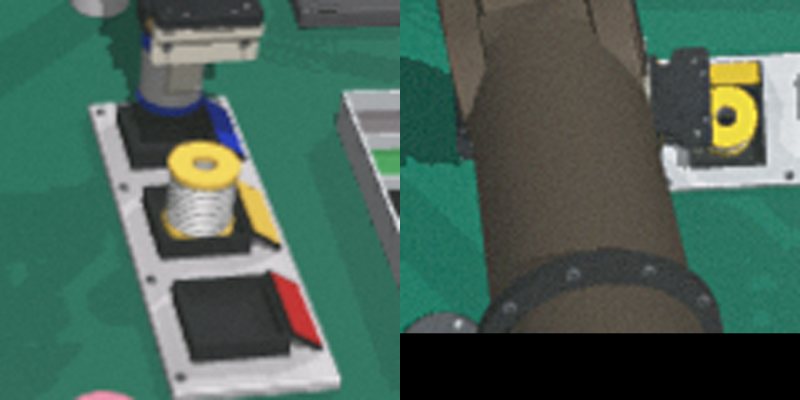

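Run:
```python
from h import *
p=np.load("side5.npz")['p']
a=cv2.resize(p[190:240,345:405],None,fx=13,fy=12,interpolation=cv2.INTER_CUBIC)
for i in range(0,60,5): cv2.putText(a,str(345+i),(i*13,10),0,.4,(255,255,255),1); cv2.line(a,(i*13,12),(i*13,18),(255,255,255),1)
for i in range(0,50,5): cv2.putText(a,str(190+i),(0,i*12+5),0,.4,(255,255,255),1)
cv2.imwrite("pics/side5z.png",a[:,:,::-1])
```

```text
(no output)
```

View pics/side5z.png

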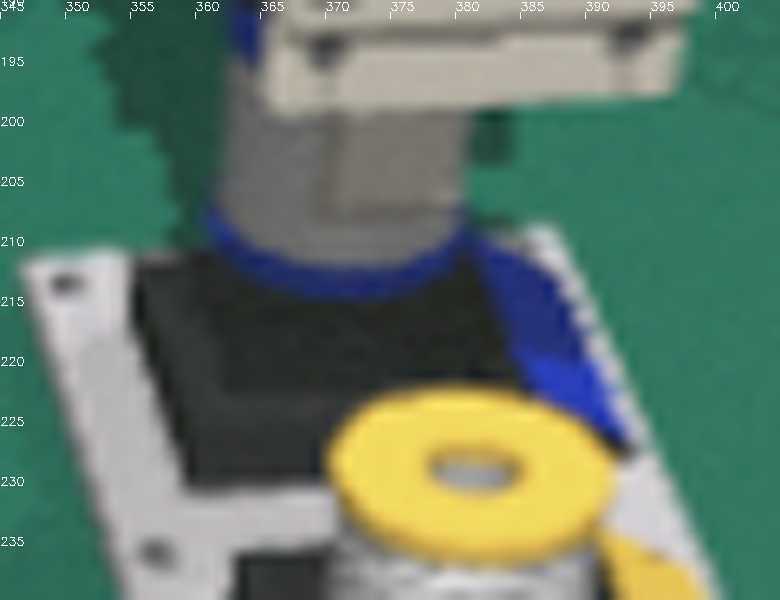

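Run:
```python
from h import *
r=lambda u,v,z: ray("side",[(u,v)],z)[0,:2].round(4)
print("reel near pt",r(371.3,214.6,.0505),"-> centre y +.025")
L,Rr=r(361,207.5,.0525),r(381.6,207.5,.0525); print("left/right",L,Rr,(L+Rr)/2)
c=np.radians(3.5); ex=np.array([np.cos(c),np.sin(c)]); ey=np.array([-ex[1],ex[0]])
b=r(359.4,230.6,.010); print("base near-left corner",b,"centre",b+.033*ex+.033*ey)
# red bay corners, side0
p=np.load("side0.npz")['p']; a=cv2.resize(p[250:300,365:425],None,fx=13,fy=12,interpolation=cv2.INTER_CUBIC)
cv2.imwrite("pics/side0z.png",a[:,:,::-1])
t=r(386,217.3,.02); print("tag blue side centroid",t, t-.044*ex)
t=r(408,272,.02); print("tag red side centroid",t, t-.044*ex)
```

```text
reel near pt [0.6468 0.097 ] -> centre y +.025
left/right [0.6248 0.1261] [0.6769 0.1241] [0.65085 0.1251 ]
base near-left corner [0.6184 0.0862] centre [0.64932385 0.12115305]
tag blue side centroid [0.6917 0.1266] [0.64778207 0.12391386]
tag red side centroid [ 0.7053 -0.0845] [ 0.66138207 -0.08718614]
```

View pics/side0z.png

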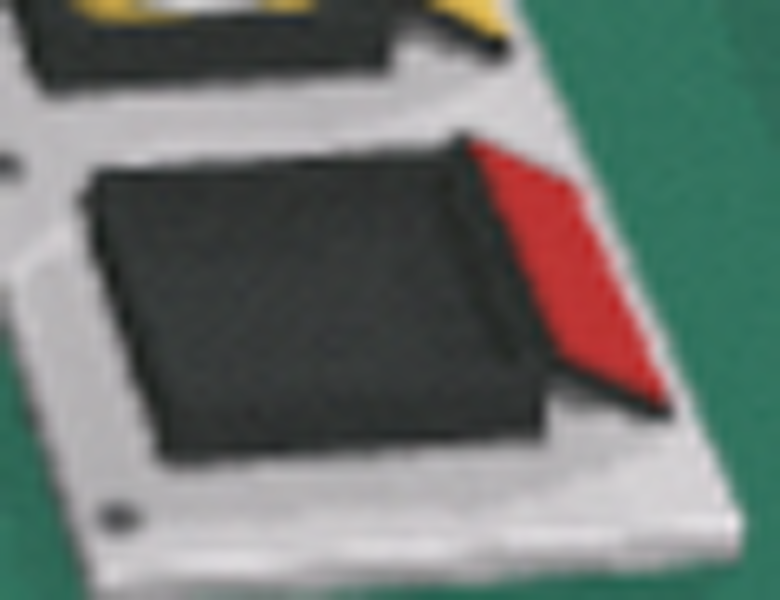

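In the same side view, the reel's bottom edge gives its centre at about (0.649, 0.122). The bay comes out at (0.648–0.649, 0.121–0.124), so it is centred to about 2 mm and has 4 mm of clearance. Lower it slowly to just above the floor.

>>> {"fn": "step_arm", "kwargs": {
  "series": [
    [[0.04,0,0,-0.006,0],[0.04,0,0,-0.014,0],[0.04,0,0,-0.021,0],[0.04,0,0,-0.026,0],[0.04,0,0,-0.03,0],[0.04,0,0,-0.033,0],[0.04,0,0,-0.035,0],[0.04,0,0,-0.035,0],[0.04,0,0,-0.035,0]]
  ]
}}

```text
clock: 7.28
position: [0.6482, 0.1241, 0.0219]
ee_rot: [0.094, -3.139, 0.0]
force: [-0.6, -0.4, -3.0]
width: 0.541
```

Run:
```python
from h import *
st()
p,d=eyes.get_image("side");np.savez("side6.npz",p=p,d=d)
a=cv2.resize(p[190:240,345:405],None,fx=13,fy=12,interpolation=cv2.INTER_CUBIC)
cv2.imwrite("pics/side6z.png",a[:,:,::-1])
```

```text
t 7.28 pos [0.6482 0.1241 0.0219] jaw deg 93.42 z [-0.002 -0.    -1.   ] F [-0.6 -0.4 -3. ] w 0.0497 j7 1.38
```

View pics/side6z.png

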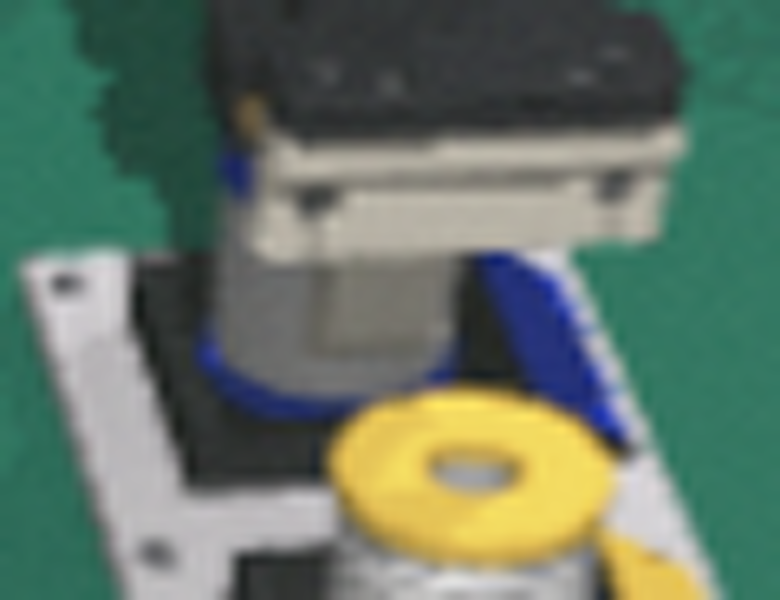

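The flange is below the rim and free, and the force shows only its weight. I go down 3 mm more until it touches.

>>> {"fn": "step_arm", "kwargs": {
  "series": [
    [[0.04,0,0,-0.001,0],[0.04,0,0,-0.002,0],[0.04,0,0,-0.0028,0],[0.04,0,0,-0.0028,0],[0.04,0,0,-0.0028,0]]
  ]
}}

```text
clock: 7.75
position: [0.6483, 0.1242, 0.0193]
ee_rot: [0.094, -3.139, 0.0]
force: [-0.6, -0.6, -1.6]
width: 0.54
```

>>> {"fn": "step_arm", "kwargs": {
  "series": [
    [[0.054,0,0,0,0],[0.058,0,0,0,0],[0.062,0,0,0,0],[0.066,0,0,0,0],[0.066,0,0,0,0],[0.066,0,0,0,0],[0.066,0,0,0,0]]
  ]
}}

```text
clock: 8.33
position: [0.6484, 0.1241, 0.0193]
ee_rot: [0.094, -3.139, 0.0]
force: [0.6, -0.4, -0.2]
width: 0.714
```

>>> {"fn": "step_arm", "kwargs": {
  "series": [
    [[0.066,0,0,0.005,0],[0.066,0,0,0.018,0],[0.066,0,0,0.036,0],[0.066,0,0,0.056,0],[0.066,0,0,0.076,0],[0.066,0,0,0.096,0],[0.066,0,0,0.115,0],[0.066,0,0,0.12,0],[0.066,0,0,0.12,0]]
  ]
}}

```text
clock: 9.08
position: [0.6497, 0.1244, 0.1422]
ee_rot: [-0.093, 3.137, 0.001]
force: [0.1, -0.3, -1.5]
width: 0.723
```

Run:
```python
from h import *
st()
p,d=eyes.get_image("side");np.savez("side7.npz",p=p,d=d)
a=cv2.resize(p[170:300,320:440],None,fx=5,fy=4.5,interpolation=cv2.INTER_CUBIC)
cv2.imwrite("pics/side7z.png",a[:,:,::-1])
reel("side",p,d,'blue',.068,(.649,.122)); reel("side",p,d,'yellow',.068,(.656,.016))
```

```text
t 9.08 pos [0.6497 0.1244 0.1422] jaw deg 93.41 z [ 0.003  0.001 -1.   ] F [ 0.1 -0.3 -1.5] w 0.0664 j7 1.38
side blue minEncl [649.  120.1] 26.7 ellipse [649.  119.8] depthz 0.0664
side yellow minEncl [656.5  13.3] 25.8 ellipse [655.5  13.1] depthz 0.0664
```

View pics/side7z.png

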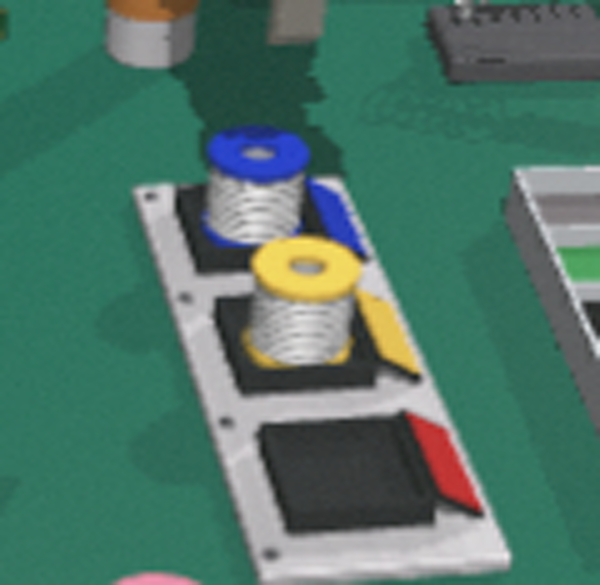

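Blue stands flat: its top is at z 0.0664, the same as the yellow reel beside it, and it sits inside the walls. Next, red at (0.4435, -0.1745). I keep the jaws along y, which is clear of the pink reel and the tape.

>>> {"fn": "step_arm", "kwargs": {
  "series": [
    [[0.0918,-0.006,-0.009,0,0],[0.0918,-0.02,-0.029,0,0],[0.0918,-0.038,-0.055,0,0],[0.0918,-0.056,-0.081,0,0],[0.0918,-0.074,-0.107,0,0],[0.0918,-0.092,-0.133,0,0],[0.0918,-0.11,-0.159,0,0],[0.0918,-0.128,-0.185,0,0],[0.0918,-0.146,-0.211,0,0],[0.0918,-0.164,-0.237,0,0],[0.0918,-0.18,-0.261,0,0],[0.0918,-0.193,-0.28,0,0],[0.0918,-0.202,-0.293,0,0],[0.0918,-0.206,-0.299,0,0],[0.0918,-0.206,-0.299,0,0],[0.0918,-0.206,-0.299,0,0]]
  ]
}}

```text
clock: 10.47
position: [0.4426, -0.1743, 0.14]
ee_rot: [-0.093, 3.14, 0.001]
force: [-0.4, -0.3, 0.2]
width: 0.997
```

>>> {"fn": "step_arm", "kwargs": {
  "series": [
    [[0.0918,0,0,-0.01,0],[0.0918,0,0,-0.03,0],[0.0918,0,0,-0.05,0],[0.0918,0,0,-0.065,0],[0.0918,0,0,-0.075,0],[0.0918,0,0,-0.08,0],[0.0918,0,0,-0.08,0]]
  ]
}}

```text
clock: 11.05
position: [0.4425, -0.1729, 0.0589]
ee_rot: [0.096, -3.138, -0.003]
force: [0.4, 0.4, 0.3]
width: 1.004
```

Run:
```python
from h import *
st()
p,d=eyes.get_image("side");np.savez("side8.npz",p=p,d=d)
a=cv2.resize(p[220:340,230:370],None,fx=5,fy=5,interpolation=cv2.INTER_CUBIC)
cv2.imwrite("pics/side8z.png",a[:,:,::-1])
```

```text
t 11.05 pos [ 0.4425 -0.1729  0.0589] jaw deg 93.52 z [-0.002  0.002 -1.   ] F [0.4 0.4 0.3] w 0.0922 j7 1.95
```

View pics/side8z.png

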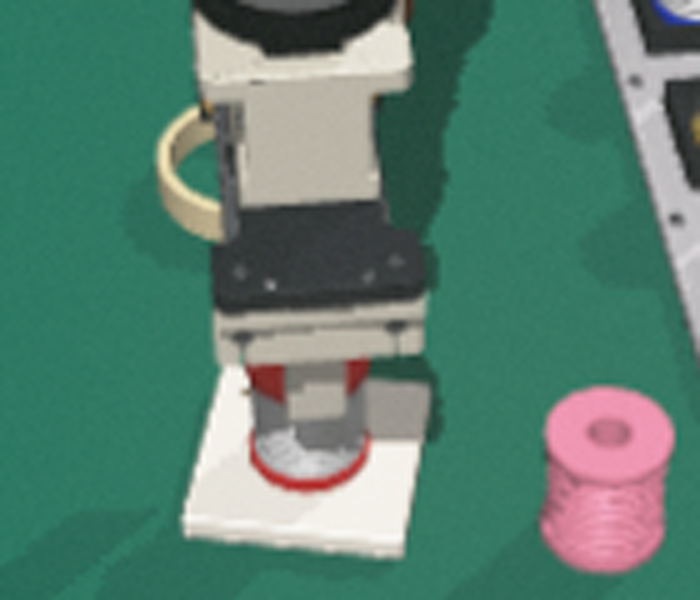

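The finger sits in front of the reel's middle in x and clears the tile, and pink is well off to the side. Descend and grip.

>>> {"fn": "step_arm", "kwargs": {
  "series": [
    [[0.0918,0,-0.001,-0.012,0],[0.0918,0,-0.001,-0.025,0],[0.0918,0,-0.001,-0.037,0],[0.0918,0,-0.001,-0.042,0],[0.0918,0,-0.001,-0.042,0],[0.07,0,-0.001,-0.042,0],[0.06,0,-0.001,-0.042,0],[0.055,0,-0.001,-0.042,0],[0.05,0,-0.001,-0.042,0],[0.045,0,-0.001,-0.042,0],[0.04,0,-0.001,-0.042,0],[0.04,0,-0.001,-0.042,0],[0.04,0,-0.001,-0.042,0],[0.04,0,-0.001,-0.042,0]]
  ],
  "squeeze": 25
}}

```text
clock: 12.27
position: [0.4431, -0.1747, 0.0179]
ee_rot: [0.095, -3.14, -0.002]
force: [-0.2, -2.0, 4.0]
width: 0.534
```

>>> {"fn": "step_arm", "kwargs": {
  "series": [
    [[0.04,0,0,0.005,0],[0.04,0,0,0.015,0],[0.04,0,0,0.03,0],[0.04,0,0,0.045,0],[0.04,0,0,0.06,0],[0.04,0,0,0.075,0],[0.04,0,0,0.09,0],[0.04,0,0,0.1,0],[0.04,0,0,0.105,0],[0.04,0,0,0.105,0],[0.04,0,0,0.105,0]]
  ]
}}

```text
clock: 13.18
position: [0.4429, -0.1745, 0.123]
ee_rot: [0.095, -3.14, -0.002]
force: [-0.1, 0.0, -2.8]
width: 0.534
```

Run:
```python
from h import *
st()
p,d=eyes.get_image("side");np.savez("side9.npz",p=p,d=d)
a=cv2.resize(p[200:340,230:370],None,fx=4.2,fy=4.2,interpolation=cv2.INTER_CUBIC)
cv2.imwrite("pics/side9z.png",a[:,:,::-1])
```

```text
t 13.18 pos [ 0.4429 -0.1745  0.123 ] jaw deg 93.48 z [-0.     0.001 -1.   ] F [-0.1  0.  -2.8] w 0.049 j7 1.94
```

View pics/side9z.png

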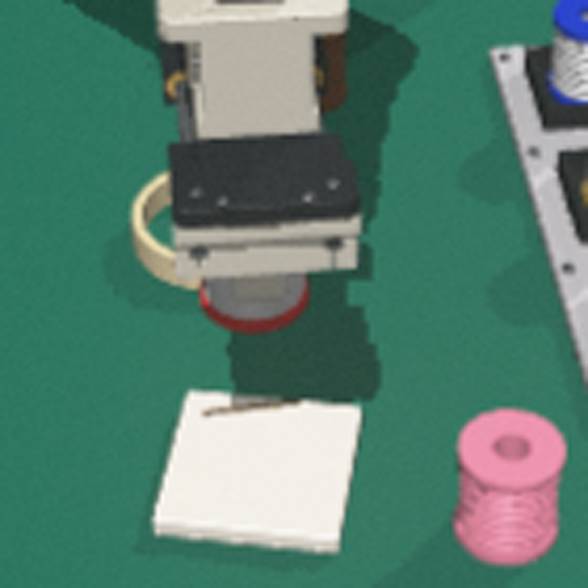

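The red reel hangs upright and clear of the tile. Carry it to above the red bay, then go down to the hover check.

>>> {"fn": "step_arm", "kwargs": {
  "series": [
    [[0.04,0.005,0.002,0,0],[0.04,0.017,0.007,0,0],[0.04,0.034,0.014,0,0],[0.04,0.053,0.022,0,0],[0.04,0.073,0.03,0,0],[0.04,0.093,0.038,0,0],[0.04,0.113,0.046,0,0],[0.04,0.133,0.054,0,0],[0.04,0.153,0.063,0,0],[0.04,0.172,0.071,0,0],[0.04,0.189,0.078,0,0],[0.04,0.203,0.083,0,0],[0.04,0.213,0.087,0,0],[0.04,0.218,0.0895,0,0],[0.04,0.218,0.0895,0,0],[0.04,0.218,0.0895,0,0]]
  ]
}}

```text
clock: 14.57
position: [0.6605, -0.0845, 0.1217]
ee_rot: [0.096, -3.138, -0.002]
force: [-0.1, 0.2, -1.2]
width: 0.534
```

>>> {"fn": "step_arm", "kwargs": {
  "series": [
    [[0.04,0,0,-0.005,0],[0.04,0,0,-0.018,0],[0.04,0,0,-0.033,0],[0.04,0,0,-0.048,0],[0.04,0,0,-0.06,0],[0.04,0,0,-0.068,0],[0.04,0,0,-0.07,0],[0.04,0,0,-0.07,0]]
  ]
}}

```text
clock: 15.23
position: [0.66, -0.0846, 0.0512]
ee_rot: [0.096, -3.137, -0.002]
force: [0.5, 0.6, -1.2]
width: 0.532
```

Run:
```python
from h import *
st()
p,d=eyes.get_image("side");np.savez("side10.npz",p=p,d=d)
a=cv2.resize(p[235:300,365:425],None,fx=12,fy=9,interpolation=cv2.INTER_CUBIC)
cv2.imwrite("pics/side10z.png",a[:,:,::-1])
```

```text
t 15.23 pos [ 0.66   -0.0846  0.0512] jaw deg 93.49 z [-0.003  0.001 -1.   ] F [ 0.5  0.6 -1.2] w 0.0488 j7 1.73
```

View pics/side10z.png

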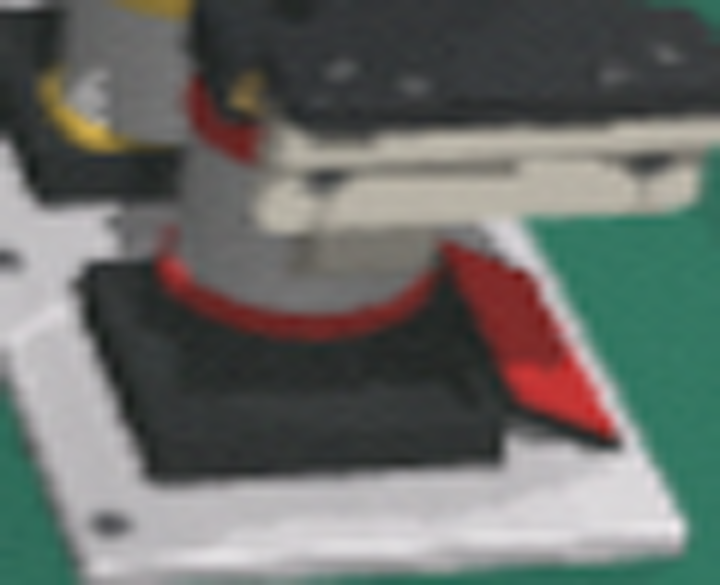

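Run:
```python
from h import *
r=lambda u,v,z: ray("side",[(u,v)],z)[0,:2].round(4)
print("near",r(390.3,272.3,.0453)); L,R=r(377.6,263.6,.0465),r(401.6,263.6,.0465); print(L,R,(L+R)/2)
c=np.radians(3.5); ex=np.array([np.cos(c),np.sin(c)]); ey=np.array([-ex[1],ex[0]])
A,B=r(376.8,288.2,.010),r(406.6,285.8,.010); print("corners",A,B,np.linalg.norm(A-B).round(4),"centre",(A+B)/2+.033*ey)
```

```text
near [ 0.6577 -0.1115]
[ 0.6345 -0.0831] [ 0.6874 -0.0857] [ 0.66095 -0.0844 ]
corners [ 0.6298 -0.1224] [ 0.6965 -0.1182] 0.0668 centre [ 0.6611354  -0.08736155]
```

Reel centre is (0.660, -0.0855), bay centre (0.661, -0.087), and the tray edge measures 66.8 mm against 66. I lower with a 1 mm correction.

>>> {"fn": "step_arm", "kwargs": {
  "series": [
    [[0.04,0.001,-0.001,-0.006,0],[0.04,0.001,-0.001,-0.013,0],[0.04,0.001,-0.001,-0.019,0],[0.04,0.001,-0.001,-0.024,0],[0.04,0.001,-0.001,-0.027,0],[0.04,0.001,-0.001,-0.029,0],[0.04,0.001,-0.001,-0.029,0],[0.04,0.001,-0.001,-0.029,0]]
  ]
}}

```text
clock: 15.95
position: [0.6616, -0.0857, 0.023]
ee_rot: [0.096, -3.138, -0.002]
force: [0.3, 0.4, -2.1]
width: 0.537
```

>>> {"fn": "step_arm", "kwargs": {
  "series": [
    [[0.04,0,0,-0.0006,0],[0.04,0,0,-0.0012,0],[0.04,0,0,-0.0018,0],[0.04,0,0,-0.0018,0]]
  ]
}}

```text
clock: 16.28
position: [0.6616, -0.0857, 0.0212]
ee_rot: [0.096, -3.138, -0.002]
force: [0.6, -0.9, -0.6]
width: 0.537
```

Run:
```python
from h import *
st()
p,d=eyes.get_image("side");np.savez("side11.npz",p=p,d=d)
a=cv2.resize(p[235:300,365:425],None,fx=12,fy=9,interpolation=cv2.INTER_CUBIC)
cv2.imwrite("pics/side11z.png",a[:,:,::-1])
```

```text
t 16.28 pos [ 0.6616 -0.0857  0.0212] jaw deg 93.5 z [-0.002  0.001 -1.   ] F [ 0.6 -0.9 -0.6] w 0.0493 j7 1.74
```

View pics/side11z.png

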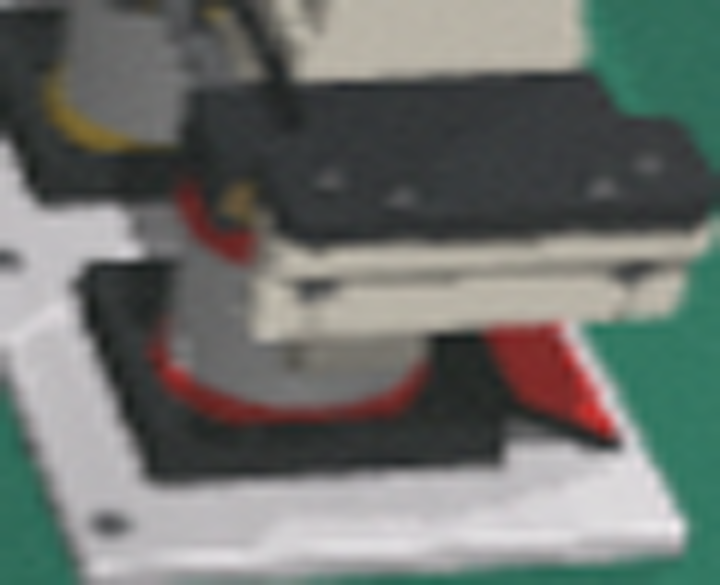

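Inside the rim, about 1 mm above the floor. Ease down and release.

>>> {"fn": "step_arm", "kwargs": {
  "series": [
    [[0.04,0,0,-0.0006,0],[0.04,0,0,-0.001,0],[0.04,0,0,-0.001,0],[0.054,0,0,-0.001,0],[0.058,0,0,-0.001,0],[0.062,0,0,-0.001,0],[0.066,0,0,-0.001,0],[0.066,0,0,-0.001,0],[0.066,0,0,-0.001,0]]
  ]
}}

```text
clock: 17.08
position: [0.6617, -0.0856, 0.0203]
ee_rot: [0.096, -3.138, -0.002]
force: [0.8, -0.2, -1.3]
width: 0.717
```

>>> {"fn": "step_arm", "kwargs": {
  "series": [
    [[0.066,0,0,0.005,0],[0.066,0,0,0.018,0],[0.066,0,0,0.036,0],[0.066,0,0,0.056,0],[0.066,0,0,0.076,0],[0.066,0,0,0.096,0],[0.066,0,0,0.12,0],[0.066,-0.01,0,0.14,0],[0.066,-0.035,0,0.15,0],[0.066,-0.07,0,0.15,0],[0.066,-0.105,0,0.15,0],[0.066,-0.14,0,0.15,0],[0.066,-0.17,0,0.15,0],[0.066,-0.2,0,0.15,0],[0.066,-0.22,0,0.15,0],[0.066,-0.23,0,0.15,0],[0.066,-0.23,0,0.15,0],[0.066,-0.23,0,0.15,0]]
  ]
}}

```text
clock: 18.58
position: [0.433, -0.0857, 0.1713]
ee_rot: [-0.096, 3.139, 0.002]
force: [1.0, 0.1, -0.2]
width: 0.718
```

Run:
```python
from h import *
st()
for n in("side","top"):
    p,d=eyes.get_image(n);np.savez(n+"12.npz",p=p,d=d);cv2.imwrite(f"pics/{n}12.png",p[:,:,::-1])
    for c,z in(('blue',(.649,.122)),('yellow',(.656,.016)),('red',(.661,-.087))): reel(n,p,d,c,.068,z,.06)
a=cv2.imread("pics/side12.png")[160:310,300:450]; b=cv2.imread("pics/top12.png")[155:305,250:400]
cv2.imwrite("pics/fin.png",cv2.resize(np.hstack([a,b]),(800,400),interpolation=cv2.INTER_CUBIC))
```

```text
t 18.58 pos [ 0.433  -0.0857  0.1713] jaw deg 93.5 z [ 0.001  0.001 -1.   ] F [ 1.   0.1 -0.2] w 0.0659 j7 1.73
side blue minEncl [649.  120.1] 26.7 ellipse [648.8 119.7] depthz 0.0666
side yellow minEncl [655.6  13.8] 25.7 ellipse [655.4  13.2] depthz 0.0666
side red minEncl [ 671.8 -117.5] 56.7 ellipse [ 668.  -110.3] depthz 0.0655
top blue minEncl [662.  120.4] 40.4 ellipse [661.4 124.3] depthz 0.0656
top yellow minEncl [670.   21.2] 38.4 ellipse [668.1  19.7] depthz 0.0654
top red minEncl [673.9 -79.4] 40.1 ellipse [672.6 -82.4] depthz 0.065
```

View pics/fin.png

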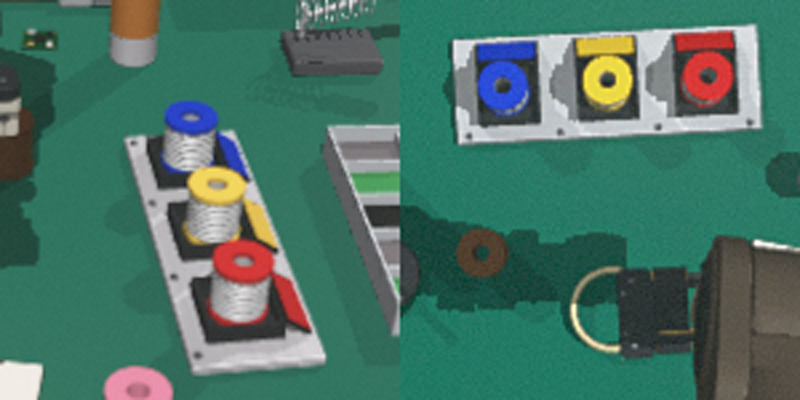

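View pics/side12.png

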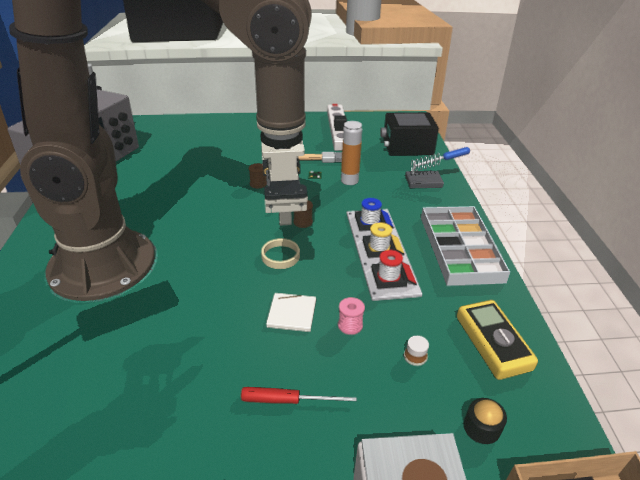

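All three reels stand upright and flat in their own-colour bays, with tops at 0.065–0.067. The tape, pink and brown reels, jar, can and screwdriver are where they were, and the gripper is clear. I hand it in.

Run:
```python
from h import *
print(arm.sign_off())
```

```text
the job is handed in; nothing more can be done
None
```

Both reels are put away. I lifted the blue reel off the spindle first and set it in the blue-tagged bay, then moved the red reel from the tile to the red-tagged bay. The job was handed in at about 18.6 s of the 51 s allowed.

- **Last checks:** In the final pictures both reels stand upright inside their trays, with their tops at about z 0.065–0.067 m, level with the yellow reel. By eye, nothing else has moved in the parts of the scene the arm did not hide. The gripper was open and well clear, and the wrist force readings between moves stayed at about 4 N or less.

- **Disagreements:**
  - The fingertips measured about 29 mm higher than the stated TCP geometry implies, so I set the grasp heights from the camera.
  - The rack outline put the bays a few mm off from what the tags and tray edges gave. I used the tags and tray edges.
  - In the final check, the automatic circle fits for the red reel (both views) and for the blue and yellow reels (top view) merged with the same-coloured tags. For those I relied on the pictures and the depth heights.

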